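# Reset the bench power box under its push-latch cover

## Robot

A 6-joint arm with a two-finger parallel gripper is mounted at the origin on the work surface. World frame = base frame: x ahead of the robot, y to its left, z up, the work surface at z = 0. Lengths are in m, angles in rad, forces in N, time in s.
With the tool pointing down it reaches from about 0.325 to 0.775 m from the base axis. Payload 5.5 kg.
Tool frame: the origin (TCP) lies between the finger pads; the fingertips stand 8 mm ahead of it and the grasp point (between the pads) lies 11 mm behind it (tcp_to_tips is the distance from the TCP to the fingertips, in m); z points along the fingers, y is the line along which they close (so a half turn about z gives the same grasp; the last joint's range is limited). The gripper opens to 88 mm and grips with 3 to 60 N. Pads are 20 mm wide; open, the fingers measure 115 mm over their backs; the gripper's body (75 mm by 178 mm) begins 61 mm behind the grasp point.
Start: joints at [1.063, 0.091, 1.231, -0, 1.82, -0.057], TCP at [0.261, 0.54, 0.231] pointing down, gripper open.
Joint ranges: [-2.87, 2.87], [-0.86, 2.18], [0.17, 2.46], [-1.51, 4.65], [0.06, 2.69], [-2.65, 2.65]. Speed limits (rad/s): [2.57, 2.57, 3.01, 3.14, 3.14, 3.14].

## Interface

Orientations are given as a unit quaternion [w, x, y, z].
In Python, from bench import * gives the robot as it stands. Calls block until the motion is done:
- move_to(position, orientation): joint-space move of the TCP to a pose.
- move_l(position, speed=0.15, orientation=None): straight line of the TCP; orientation=None keeps the orientation; speed is the mean speed in m/s.
- movej(angles): joint-space move.
- gripper_open() and close(): open the fingers fully, or close them until they stop; the grip force is fixed at half the most.
- hold(seconds).
- inverse_kinematics(position, orientation): joint angles nearest the present ones, or None.
- state(): the state.
- get_image(name): name is "scene" or "top"; returns a dict with "frame" (384x512x3 uint8, blue, green, red), "depth" (384x512 float32, m along the optical axis (not along the pixel's ray), 0 where there is no reading), "camera_matrix" (3x3 intrinsics, pixels), "k1" (the pictures are not rectified: a ray, as slopes to the right and down, at radius r is drawn at 1 + k1 r^2 times it, then the intrinsics apply), "view" (4x4, takes a point from world to camera coordinates). Camera axes: x right, y up, looking along -z (the intrinsics and any distortion apply to the point x, -y, -z); pixel columns grow to the right and rows downward; lengths in m; the calibration is good to about 2 mm. A picture is of the moment at which its call begins.
A pose or a line that the arm cannot do raises IKError and nothing moves.
- job_done(): hands the job in; it is judged then, once.
The state is a dict: "time": time; "joint_pos": joint angles; "dq": joint speeds; "joint_torque": joint torques, N m; "ee_pos": TCP position; "ee_rot": TCP orientation; "ft_force": force on the tool from outside, world axes, zero at the start; "moment": the same for the moment, N m; "finger_gap": finger opening in m; "finger_force": force on a finger pad.
Only numpy, scipy, OpenCV 4.12 (cv2) and the standard library are available. Lean on these libraries where they do the work, as an engineer would, in place of code of your own. Each camera call takes 0.05 s, during which the arm holds its last target. There are 200 camera calls.

## Task

The bench power box has tripped. With closed fingertips, press the near edge of its push-latch cover so that it pops open, press the round reset button underneath all the way in, then push the cover back down and press it until it latches shut, and let go. Only touch and press: do not shift or pick up the jar, the spool or the screwdriver around the box.

Things in the scene. Friction and masses are not known exactly. Their poses are not given: they have to be found in the camera images.
- power_box: Grey metal bench power box fixed to the bench, 165 long (x), 125 wide (y), open tray rim 68 mm high under the cover. Origin on the bench, 78 mm from its front wall (3 round sockets, robot side), 87 from its back wall (hinge); x front to back, z up. Inside: black deck 40 mm above the bench; black latch housing in the middle of the front wall, x -72 to -48, 60 wide (y), as high as the rim.
- cover (a joint): Cover angle, rad. 0 latched; -0.08 pressed to its stop (11 mm at the latch); opens upward to rest near 1.4 (limit 1.5). Push-push latch: pressed right to the stop (about 2 N, then hard; under 9 mm may not trip it) and let go it is freed, and a soft spring swings it up in about 1.5 s. To shut: push it down from behind (1 to 4 N), press to the stop, let go: it settles at 0. Pressed again it reopens.
- cover_press (a point): Centre of the flat dark press pad on the cover's outer face, above the latch, 132 mm from the hinge line; moves with the cover. Cover: grey plastic plate 162 long (x), 132 wide (y), 5 thick, outer face 85 mm above the bench when shut; z out of that face, x toward the hinge. A steel prong 28 mm long hangs under it 138 mm from the hinge.
- cover_edge (a point): Middle of the cover's free (near) edge on the upper face, 162 mm from the hinge line; moves with the cover.
- cover_hinge (a point): Middle of the cover's hinge line, fixed on the box at its back, 80 mm above the bench, level with the cover's underside; the hinge line runs along the box's y.
- reset (a joint): Travel of the reset button, m: 0 out, 0.006 all the way in; it springs back. All the way in takes 5 N.
- reset_top (a point): Centre of the top of the reset button, a plain white round cap 28 mm across in a grey 44 mm collar, 98 mm from the hinge line toward the robot, its top 62 mm above the bench; pressed straight down.
- flux_jar: Loose small glass jar with a black cap, 42 mm across, 50 mm high; origin under its centre. Leave alone.
- solder_spool: Loose metal spool standing on its flange, 54 mm across, 38 mm high; origin under its centre. Leave alone.
- driver: Loose screwdriver, 150 mm, lying along its own x on the bench. Leave alone.
Things that resemble listed ones, but are neither listed nor needed, are in the scene too. Of the things like the power_box, leave any that is blue; of the rest the smaller one is meant.

How it is judged:
By the outcome, as a careful person would: the job done as asked, in the order asked, and still so for the second after the job is handed in, with the robot touching nothing.
It also fails if it takes over 61 s, if anything falls off the work surface, if the arm or the gripper's body presses on something with over 40 N, if the wrist force passes 120 N, or if a joint passes its speed limit or range.

## Working session

There is one attempt and no reset: what is moved stays moved. The work goes in short steps, each a Python script; the robot and the scene stay as the last script left them, time stands still between calls to the robot, and variables do not carry over. Pictures are saved under pics/ and viewed, at most 10 in all, crops included, and the job is handed in when it is done.

```bash
ls; mkdir -p pics; python3 - <<'E'
from bench import *
import cv2,numpy as np
for n in("scene","top"):
    g=get_image(n); cv2.imwrite(f"pics/{n}0.png",g["frame"]); np.savez(f"{n}0.npz",**g)
    print(n,g["camera_matrix"],g["k1"],g["view"],(g["depth"]>0).mean())
print(state())
E
```

```text
pics
scene [[452.21751221   0.         264.04208857]
 [  0.         452.21751221 188.109435  ]
 [  0.           0.           1.        ]] -0.12272177275504878 [[ 4.20814119e-01  9.07146888e-01  1.78670314e-05 -2.53722510e-01]
 [-4.81623465e-01  2.23402424e-01  8.47425628e-01  1.53227229e-01]
 [ 7.68735530e-01 -3.56617274e-01  5.30914122e-01 -1.51898790e+00]
 [ 0.00000000e+00  0.00000000e+00  0.00000000e+00  1.00000000e+00]] 0.9939829508463541
top [[378.15661198   0.         255.61877058]
 [  0.         378.15661198 193.14420172]
 [  0.           0.           1.        ]] -0.10798306301073941 [[ 0.03025808 -0.99948259  0.01090844  0.03430575]
 [ 0.99059372  0.03144246  0.13317452 -0.51377166]
 [-0.1334486   0.00677623  0.99103257 -1.08751786]
 [ 0.          0.          0.          1.        ]] 0.9962565104166666
{'time': 0.1, 'joint_pos': array([ 1.06331984e+00,  9.17987718e-02,  1.23175998e+00, -7.86529421e-06,
        1.81978291e+00, -5.67257433e-02]), 'dq': array([ 2.29562813e-03, -2.19782454e-03, -1.94559816e-03,  1.55289893e-04,
       -5.95316294e-05,  4.90029425e-04]), 'joint_torque': array([ 1.66483904e-03, -4.47860169e+01, -4.07566595e+01,  7.00217835e-02,
        2.85409862e-02, -1.03994207e-04]), 'ee_pos': array([0.26128333, 0.53984886, 0.22961392]), 'ee_rot': array([-2.39778284e-04,  2.23473112e-01,  9.74709702e-01, -8.40999642e-04]), 'ft_force': array([0.70310272, 0.56003411, 0.79227099]), 'moment': array([-0.06238997,  0.01936406,  0.02456042]), 'finger_force': 0.0, 'finger_gap': 0.08782535584086452}
```

View pics/scene0.png

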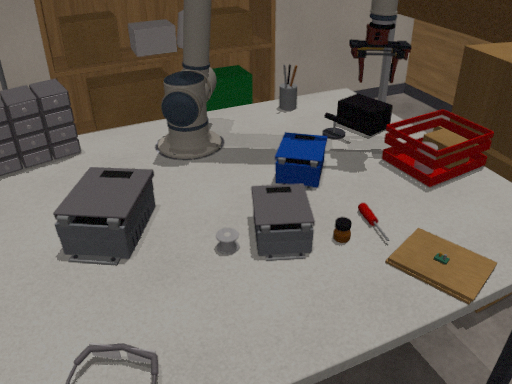

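View pics/top0.png

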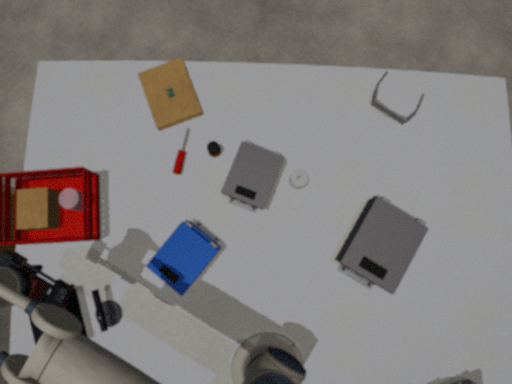

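The top view shows the small grey box at about (253,176), its pad at (246,193), and the blue and larger grey decoys at (185,257) and (383,245). The jar is at (214,149), the spool at (299,179) and the driver at (182,150). The scene view shows the same box at (282,217), with its pad at (279,190). Next I measure the cover.

```bash
cat > h.py <<'E'
import numpy as np,cv2
def rays(g,px):
    K=g["camera_matrix"];k=float(g["k1"])
    n=cv2.undistortPoints(np.float64(px).reshape(-1,1,2),K,np.array([k,0,0,0.])).reshape(-1,2)
    return np.c_[n[:,0],-n[:,1],-np.ones(len(n))]
def cast(g,px,z):
    V=np.asarray(g["view"]);R=V[:3,:3];c=-R.T@V[:3,3];d=rays(g,px)@R
    return c+d*((z-c[2])/d[:,2])[:,None]
def cloud(g):
    h,w=g["depth"].shape;v,u=np.mgrid[:h,:w]
    V=np.asarray(g["view"]);R=V[:3,:3]
    P=rays(g,np.c_[u.ravel(),v.ravel()])*np.asarray(g["depth"]).reshape(-1,1)
    return ((P-V[:3,3])@R).reshape(h,w,3)
def project(g,P):
    V=np.asarray(g["view"]);p=np.atleast_2d(P)@V[:3,:3].T+V[:3,3]
    s=p[:,:2]/-p[:,2:]*[1,-1];s*=1+float(g["k1"])*(s**2).sum(1,keepdims=True)
    K=g["camera_matrix"];return s*[K[0,0],K[1,1]]+K[:2,2]
E
python3 - <<'E'
from h import *
for n,box,seed in(("top",(215,135,75,85),(253,170)),("scene",(245,175,75,85),(285,205))):
    g=dict(np.load(n+"0.npz"));C=cloud(g);f=g["frame"]
    print(n,"seed pt",C[seed[1],seed[0]])
    x,y,w,h=box
    hm=np.zeros(f.shape[:2],np.uint8);hm[y:y+h,x:x+w]=(np.abs(C[y:y+h,x:x+w,2]-0.085)<.008)*255
    hm=cv2.morphologyEx(hm,cv2.MORPH_OPEN,np.ones((5,5)))
    N,L,S,_=cv2.connectedComponentsWithStats(hm);m=(L==L[seed[1],seed[0]])
    print("median z",np.median(C[m][:,2]),S[L[seed[1],seed[0]]])
    v,u=np.nonzero(m);P=cast(g,np.c_[u,v],0.085)[:,:2]
    (c,s,a)=cv2.minAreaRect(P.astype(np.float32)*1000);print("rect mm",c,s,a,cv2.boxPoints((c,s,a)).round(0).tolist())
    dk=m&(f.max(2)<40);dk=cv2.erode(dk.astype(np.uint8),np.ones((2,2)))
    N,L,S,ce=cv2.connectedComponentsWithStats(dk)
    for i in range(1,N):
        if S[i,4]>20: 
            v,u=np.nonzero(L==i);Q=cast(g,np.c_[u,v],0.085)[:,:2]*1000
            print("dark",S[i],ce[i],Q.mean(0),cv2.minAreaRect(Q.astype(np.float32)))
for n,pts in(("top",[(214,149,.05),(299,179,.038),(180,163,.015),(188,132,.006)]),):
    g=dict(np.load(n+"0.npz"))
    for u,v,z in pts: print(n,cast(g,[(u,v)],z))
E
```

```text
top seed pt [0.57154105 0.06004387 0.08743773]
median z 0.08488091327698012 [ 222  142   61   67 2574]
rect mm (561.6422729492188, 60.81730270385742) (131.65707397460938, 170.26353454589844) 70.13868713378906 [[459.0, 28.0], [619.0, -30.0], [664.0, 94.0], [504.0, 152.0]]
dark [237 188  18  10  86] [245.56976744 192.45348837] [506.69223402  79.0589813 ] ((506.8138732910156, 79.16873931884766), (49.99892807006836, 13.775869369506836), 69.86730194091797)
scene seed pt [0.57866843 0.06504693 0.08450746]
median z 0.08299005186155453 [ 252  184   61   44 2231]
rect mm (572.0059204101562, 58.9211540222168) (130.9392547607422, 172.92047119140625) 69.82874298095703 [[468.0, 27.0], [631.0, -32.0], [676.0, 91.0], [513.0, 150.0]]
dark [268 188  23   5  78] [279.1025641  189.91025641] [514.69789122  81.60757454] ((514.2352294921875, 80.95899963378906), (54.55354690551758, 15.266799926757812), 70.4094009399414)
top [[0.63886806 0.17810598 0.05      ]]
top [[ 0.55854905 -0.07767158  0.038     ]]
top [[0.60069914 0.28410138 0.015     ]]
top [[0.70213526 0.26692536 0.006     ]]
```

```bash
python3 - <<'E'
from h import *
t=dict(np.load("top0.npz"));s=dict(np.load("scene0.npz"))
def cd(g,u):
    V=g["view"];R=V[:3,:3];d=(rays(g,[u])@R)[0];return -R.T@V[:3,3],d/np.linalg.norm(d)
def tri(a,b):
    (c1,d1),(c2,d2)=cd(t,a),cd(s,b)
    k=np.linalg.lstsq(np.c_[d1,-d2],c2-c1,rcond=None)[0];p,q=c1+k[0]*d1,c2+k[1]*d2
    return (p+q)/2,np.linalg.norm(p-q)
print("pad",tri((245.57,192.45),(279.1,189.9)))
for n,g,u,b in(("top",t,(245,192),[(225,225),(300,150),(330,180)]),("scene",s,(279,190),[(220,200),(280,290),(190,220)])):
    C=cloud(g);print(n,C[u[1]-1:u[1]+2,u[0]-2:u[0]+3].mean((0,1)),[C[v-3:v+4,x-3:x+4].mean((0,1)).round(4).tolist() for x,v in b])
    # pad reference from robot TCP
    from bench import state
    print(project(g,state()["ee_pos"]))
E
```

```text
pad (array([0.50840089, 0.08167292, 0.08116996]), np.float64(0.005599293608849831))
top [0.50793482 0.08070426 0.0849861 ] [[0.417, 0.1396, -0.0001], [0.6571, -0.0843, 0.0], [0.5654, -0.1787, -0.0001]]
[[ 53.85433484 277.70375315]]
scene [0.51335504 0.08200215 0.08385967] [[0.3699, -0.0239, -0.0024], [0.744, -0.0288, -0.0012], [0.4458, -0.1304, 0.0131]]
[[374.99656209  78.24033981]]
```

```bash
cat >> h.py <<'E'
from bench import *
from scipy.spatial.transform import Rotation as Ro
YAW=np.deg2rad(-20);BX=np.array([np.cos(YAW),np.sin(YAW),0]);BY=np.array([-np.sin(YAW),np.cos(YAW),0])
PAD=np.array([.509,.080,0]);H=PAD+.132*BX
def pose(r,z,tilt=0.):
    "TCP pose with the middle of the fingertips r from the hinge line toward the robot, height z"
    tz=np.array([0,0,-np.cos(tilt)])+np.sin(tilt)*BX
    q=Ro.from_matrix(np.c_[np.cross(BY,tz),BY,tz]).as_quat(scalar_first=True)
    return H-r*BX+np.array([0,0,z])-.008*tz,q
def lin(r,z,tilt=0.,speed=.15):
    p,q=pose(r,z,tilt);move_l(p,speed,q)
def fz(): return state()["ft_force"][2]
def press(r,z,zmin,lim,tilt=0.,step=.0007,base=0.):
    while z>zmin:
        z-=step;lin(r,z,tilt,.03);F=fz()-base
        if F>lim:break
    s=state();print("press end cmd z",round(z,4),"F",(s["ft_force"]).round(1),"tip z",round(s["ee_pos"][2]-.008*np.cos(tilt),4),"t",round(s["time"],2))
    return z
def snap(cam,name):
    g=get_image(cam);cv2.imwrite(f"pics/{name}.png",g["frame"]);np.savez(name+".npz",**g);return g
E
python3 - <<'E'
from h import *
print("H",H)
# reach checks
for a in((.132,.13),(.132,.07),(.22,.15),(.101,.13,.2),(.101,.05,.2),(-.03,.3),(-.03,.2),(0,.2)): print(a,inverse_kinematics(*pose(*a)))
close();move_to(*pose(.132,.125));hold(.2);b=fz();print("t",state()["time"],"base",b,state()["finger_gap"])
lin(.132,.090);print("F90",fz())
lin(.132,.078,speed=.05);print("F78",fz()-b)
press(.132,.078,.069,12,base=b)
lin(.22,.13,speed=.25);hold(1.7);snap("scene","s1");snap("top","t1");print(state()["time"])
E
```

```text
H [0.63303943 0.03485334 0.        ]
(0.132, 0.13) [ 8.98600292e-02 -1.36678503e-01  1.61866171e+00 -4.44089210e-16
  1.65960945e+00 -1.13187045e+00]
(0.132, 0.07) [ 8.98600292e-02 -1.13842291e-01  1.70462832e+00 -4.44089210e-16
  1.55080662e+00 -1.13187045e+00]
(0.22, 0.15) [ 1.75438916e-01 -3.50131277e-01  1.76298547e+00 -4.44089210e-16
  1.72873846e+00 -1.04629156e+00]
(0.101, 0.13, 0.2) [ 0.12385207 -0.22747424  1.71094449 -0.09099122  1.47995804 -1.09771787]
(0.101, 0.05, 0.2) [ 0.12385207 -0.19115295  1.82270611 -0.09325768  1.3325007  -1.08392103]
(-0.03, 0.3) [-1.42311574e-02  3.01404005e-01  8.54694465e-01 -4.44089210e-16
  1.98549418e+00 -1.23596163e+00]
(-0.03, 0.2) [-1.42311574e-02  2.57432655e-01  1.08540428e+00 -4.44089210e-16
  1.79875572e+00 -1.23596163e+00]
(0, 0.2) [ 1.34795660e-03  1.80309120e-01  1.17354659e+00 -4.44089210e-16
  1.78773694e+00 -1.22038252e+00]
t 3.5667 base -0.4980315560370262 0.0006767489262255756
F90 0.10614132655612116
F78 2.4479152216639477
press end cmd z 0.0724 F [-4.4 -0.5 12.6] tip z 0.0746 t 6.34
8.7083
```

View pics/s1.png

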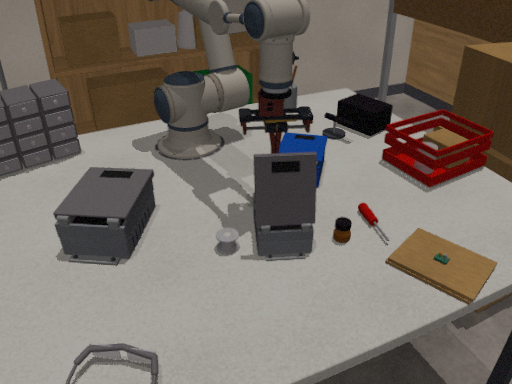

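The cover stands open in the scene view, its pad at (286,167), and the gripper is clear on the near side. The press stopped hard at the expected depth. Next I locate the white button in the top view.

```bash
python3 - <<'E'
from h import *
g=dict(np.load("t1.npz"));f=g["frame"];e=project(g,np.r_[(H-.098*BX)[:2],.062])[0];print("exp",e, "xyz",H-.098*BX)
x,y=e.astype(int);c=f[y-40:y+30,x-40:x+40];cv2.imwrite("pics/t1c.png",cv2.resize(c,None,fx=7,fy=7,interpolation=cv2.INTER_NEAREST))
R=18;m=np.zeros(f.shape[:2],np.uint8);m[y-R:y+R,x-R:x+R]=(f[y-R:y+R,x-R:x+R].min(2)>120)*255
N,L,S,ce=cv2.connectedComponentsWithStats(m)
for i in range(1,N):
    if S[i,4]>10:print(S[i],ce[i],cast(g,[ce[i]],.062))
E
```

```text
exp [249.76842366 181.9516708 ] xyz [0.54094955 0.06837132 0.        ]
[231 163   4  10  26] [232.         166.42307692] [[0.58523144 0.12173188 0.062     ]]
[247 187   8  12  81] [250.14814815 193.02469136] [[0.50856186 0.06622386 0.062     ]]
[231 189  13  10 101] [236.88118812 194.4950495 ] [[0.50306035 0.10440528 0.062     ]]
```

View pics/t1c.png

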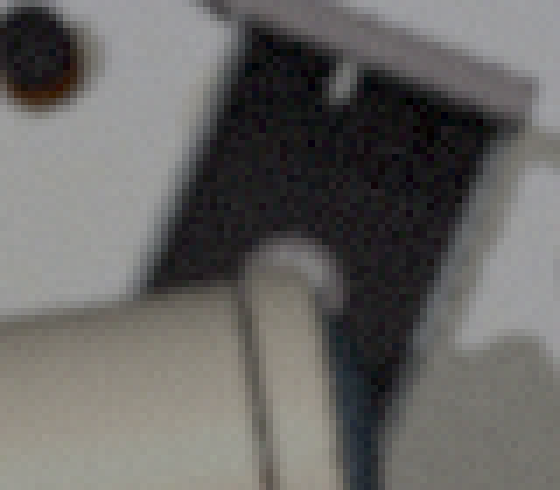

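The arm hides part of the button. The visible collar arc fits a centre near (251,182) in the full image, against the predicted (250,182), so I press there.

```bash
python3 - <<'E'
from h import *
T=.12
lin(.20,.115,T,.2);lin(.099,.085,T,.15);hold(.1);b=fz();lin(.099,.066,T,.08);print("base",b,"F66",fz()-b)
z=.066;log=[]
while z>.050:
    z-=.001;lin(.099,z,T,.04);s=state();F=s["ft_force"][2]-b
    log.append((round(z,4),round(s["ee_pos"][2]-.008*np.cos(T),4),round(F,1)))
    if F>16:break
hold(.3);s=state();log.append(("hold",round(s["ee_pos"][2]-.008*np.cos(T),4),s["ft_force"].round(1)))
print(log)
lin(.099,.085,T,.15);lin(.2,.12,T,.2);print(state()["time"])
E
```

```text
base -0.12101069912027937 F66 0.7684956908558415
[(0.065, np.float64(0.0652), np.float64(0.6)), (0.064, np.float64(0.064), np.float64(1.2)), (0.063, np.float64(0.0632), np.float64(1.4)), (0.062, np.float64(0.0622), np.float64(2.5)), (0.061, np.float64(0.0612), np.float64(2.6)), (0.06, np.float64(0.0601), np.float64(4.2)), (0.059, np.float64(0.0592), np.float64(3.6)), (0.058, np.float64(0.0582), np.float64(4.3)), (0.057, np.float64(0.0571), np.float64(4.5)), (0.056, np.float64(0.0568), np.float64(8.9)), (0.055, np.float64(0.0566), np.float64(11.5)), (0.054, np.float64(0.0565), np.float64(15.3)), (0.053, np.float64(0.0564), np.float64(19.5)), ('hold', np.float64(0.0564), array([-8. , -0.2, 19.8]))]
14.925
```

```bash
python3 - <<'E'
from h import *
lin(.2,.30,0,.25);lin(-.035,.30,0,.25);lin(-.035,.221,0,.2);hold(.1)
b=state()["ft_force"];print("t",state()["time"],b.round(1))
rc=.142
for th in np.linspace(1.5,0,16):
    r=rc*np.cos(th)-.005*np.sin(th)-.010;z=.08+rc*np.sin(th)+.005*np.cos(th)
    lin(r,z,0,.12);F=state()["ft_force"]-b;print(round(th,2),F.round(1).tolist(),end=" ")
    if np.linalg.norm(F)>25:print("STOP");break
else:
    print();press(r,z-.006,.066,14,base=b[2]);hold(.2);print(fz()-b[2])
    lin(r,.13,0,.2);lin(.22,.15,0,.25);hold(.5);snap("scene","s2");snap("top","t2");print(state()["time"])
E
```

```text
t 17.525 [ 0.1 -0.1  0.7]
1.5 [0.1, 0.0, -0.7] 1.4 [0.2, -0.3, -0.1] 1.3 [-0.6, 0.7, -0.9] 1.2 [-0.3, -0.5, -0.5] 1.1 [1.0, 0.1, -0.9] 1.0 [0.2, 1.1, -0.6] 0.9 [0.8, 0.6, -0.3] 0.8 [-0.9, 0.3, -0.4] 0.7 [-0.1, -0.4, -0.1] 0.6 [-0.5, 1.2, 0.5] 0.5 [-0.3, 0.2, -0.2] 0.4 [1.0, 0.4, -0.1] 0.3 [-1.0, -0.4, 1.0] 0.2 [-0.5, 0.3, 0.5] 0.1 [-0.6, -0.3, 0.9] 0.0 [-1.4, -1.1, 1.1] 
press end cmd z 0.0713 F [-6.  -0.  17.1] tip z 0.0746 t 24.8
16.753562986719064
26.55
```

View pics/s2.png

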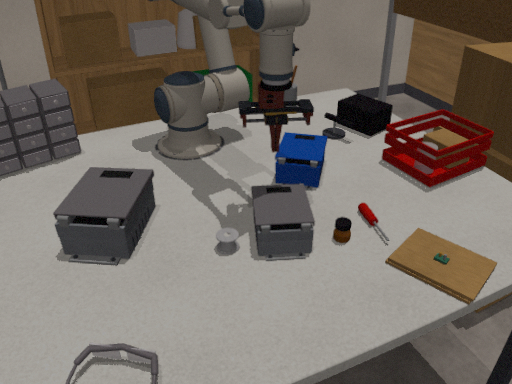

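The cover is shut in the scene view, its pad back at about (279,190), and the jar, spool and driver look unmoved. I check the cover height and compare with the first picture before handing in.

```bash
python3 - <<'E'
from h import *
hold(1.0);a=dict(np.load("scene0.npz"));g=snap("scene","s3")
A,B=cloud(a),cloud(g);d=B[186:222,258:305,2]-A[186:222,258:305,2]
print("cover dz",np.median(d[:8]),np.median(d[-8:]))
for n,(x,y,w,h) in dict(jar=(330,215,25,30),spool=(212,225,30,32),driver=(355,200,38,45)).items():
    print(n,np.abs(a["frame"][y:y+h,x:x+w].astype(int)-g["frame"][y:y+h,x:x+w]).mean())
d=np.abs(np.median(d[:8]))
if d<.003: job_done();print("handed in",state()["time"])
E
```

```text
cover dz 4.0919044168793994e-06 4.748761137823854e-05
jar 4.159111111111111
spool 7.890625
driver 3.223391812865497
the job is handed in; nothing more can be done
the job is handed in; nothing more can be done
```

The job is handed in: the cover was popped open, the reset button pressed its full 6 mm travel, and the cover pushed shut and latched, reading the same height as at the start; I saw no movement of the jar, spool or screwdriver.

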